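# Load a grinding point into an indexing carousel and index it one click

## Robot

A 6-joint arm with a two-finger parallel gripper is mounted at the origin on the work surface. World frame = base frame: x ahead of the robot, y to its left, z up, the work surface at z = 0. Lengths are in mm, angles in rad, forces in N, time in s.
With the tool pointing down it reaches from about 425 to 950 mm from the base axis. Payload 3.5 kg.
Tool frame: the origin (TCP) lies at the very end of the fingers, on their centre line; the grasp point (between the pads) lies 19 mm behind it; z points along the fingers, x is the direction in which the jaws open and shut, and the axes are right-handed (so a half turn about z gives the same grasp; the last joint's range is limited). The gripper opens to 85 mm and grips with 20 to 120 N. Pads are 22 mm wide; open, the fingers measure 114 mm over their backs; the gripper's body (76 mm by 85 mm) begins 54 mm behind the grasp point. The pads swing forward as they close: fully open they stand 13 mm farther back than shut.
Start: joints at [-1.371, 0.286, 1.577, -0, 1.279, -0.15], TCP at [231.352, -634.1, 231.325] pointing down, gripper open.
Joint ranges: [-2.77, 2.77], [-0.9, 2.22], [0.21, 2.48], [-1.53, 4.67], [0.24, 2.81], [-2.84, 2.84]. Speed limits (rad/s): [2.79, 2.79, 3.14, 3.14, 3.14, 3.14].

## Interface

Orientations are given as a unit quaternion [w, x, y, z].
In Python, from plant import ctrl, camera, camera_model, finder gives the robot as it stands.
- The arm moves only by the shell command python3 -m jog 'ROWS'. ROWS is a JSON object of lists of equal length, an entry for each row: "slide": the shift along the tool's x, y, z in cm, a list of three; "rot": the turn, a rotation vector about the tool's x, y, z in degrees, a list of three; "grip": the opening, from 0 (shut) to 1 (fully open). A call has 1 to 12 rows; each row is the pose to reach, as a shift and turn from the pose commanded when the call began, along the tool's axes at that moment; what a row does not reach only later rows make up. A row lasts 1/10 s, in which the tool goes at most 50 mm and 8.59 degrees, less where a joint would pass 70% of its speed; a pose out of reach is approached as far as the arm can. A call with a gripper value outside its range is refused whole. The fingers move at their own pace and stop on an object; the grip force is fixed at half the most. Time passes only in rows, so rows that repeat a pose let the fingers close. It gives the time, the measured TCP pose, the force and the opening at its end, in the units of the state.
- ctrl.observe(): the state, without advancing time (a new reading comes with each control period).
- camera(name): name is "scene" or "top" or "wrist"; returns (picture, depth): 480x640x3 uint8, red, green, blue; 480x640 float32, mm along the optical axis (not along the pixel's ray), 0 where there is no reading.
- camera_model(name): a dict with "camera_matrix" (3x3 intrinsics, pixels), "R" (3x3) and "t" (3): a world point X has camera coordinates R X + t. Camera axes: x right, y down, z forward; pixel columns grow to the right and rows downward; lengths in mm; the calibration is good to about 2 mm. A picture is of the moment at which its call begins: read the wrist's pose just before it. camera_model takes no time and is no camera call; for the wrist camera it gives the pose at the moment of the call.
- ctrl.hand_in(): hands the job in, once; it reports no verdict.
Trained networks look in the newest picture that a camera, given by its name, has taken for a name from the list of things; names that differ only in an ending like _2 or _b are one class to them, and where a whole thing is asked for, a point or a joint stands for the part that bears it (a point fixed in the world has none). Each returns a list of dicts, best first, with "conf" (0 to 1); they miss things now and then, are a little off and sometimes report something else, mostly with a low value. They report only what shows in the picture. A call takes as long as a camera call. They do not tell look-alikes from the thing itself.
- finder.look_for(camera, query): "uv" ([column, row] in pixels, amid what is visible of it).
The state is a dict: "clock": time; "q": joint angles; "joint_vel": joint speeds; "tau": joint torques, N m; "position": TCP position; "orientation": TCP orientation; "ft_force": force on the tool from outside, world axes, zero at the start; "ft_torque": the same for the moment, N m; "width": finger opening in mm.
Only numpy, scipy, OpenCV 4.12 (cv2) and the standard library are available. Lean on these libraries where they do the work, as an engineer would, in place of code of your own. Each camera call takes 0.05 s, during which the arm holds its last target.

## Task

Take the pink grinding point out of the wooden rack and set it, shank down and fully seated, in the empty carousel pocket that stands at the yellow arrow; lower it in, do not drop it. Then turn the carousel exactly one click (a sixth of a turn) clockwise seen from above, so that the next empty pocket stands at the arrow, and let go. Leave the other grinding points in their holes and everything else on the bench where it is.

Things in the scene. Friction and masses are not known exactly. Their poses are not given: they have to be found in the camera images.
- pink_point_head (a point): Pink grinding point: a pink cylinder (head, 40 mm across, 45 mm tall) on a steel shank 12 mm across, 50 mm long, its last 4 mm tapering to 6 mm; 0.13 to 0.23 kg. It starts upright in one of the three rack holes, only the head showing. This point is the centre of the head, 22.5 mm below its top, 72.5 mm above the shank's tip; z points from shank to head.
- white_point_head (a point): A white grinding point in another hole of the rack; leave it. Same size and shape as the pink one; the point given is the centre of its head.
- black_point_head (a point): A black grinding point in another hole of the rack; leave it. Same size and shape as the pink one; the point given is the centre of its head.
- grey_point1_head (a point): A grey grinding point seated in pocket5 of the carousel; it stays there and rides along. Same size and shape as the pink one; the point given is the centre of its head.
- grey_point2_head (a point): A grey grinding point seated in pocket4 of the carousel; it stays there and rides along. Same size and shape as the pink one; the point given is the centre of its head.
- rack: Fixed wooden block 60 x 250 x 70 mm (x, y, z) with three holes 17 mm across, 90 mm apart along its y axis; origin at the centre of its underside, on the bench. The heads rest on its top, 70 mm above the bench.
- carousel: Fixed green base of the indexing carousel, a disc 230 mm across; origin at the centre of its underside on the bench, which lies on the turning axis. Its -x axis points to the loading place, marked by a yellow arrow on a tongue that (70 mm wide, 22 mm tall) reaches 195 mm out from the axis.
- arrow (a point): Tip of the yellow arrow on the base, 130 mm from the axis; the pocket nearest to it is at the loading place.
- pocket0 (a point): Centre of the mouth of the empty pocket that stands at the arrow at the start; it turns with the rotor. The mouth is 92 mm above the bench; the hole is 16 mm across with a 3 mm chamfer, 54 mm deep. A seated point's head rests on the block's top, head centre 22.5 mm above this point.
- pocket1 (a point): Mouth centre of the next pocket, empty at the start: it comes to the arrow after one click clockwise.
- pocket4 (a point): Mouth centre of the pocket that holds a grey point (grey_point2) all along.
- pocket5 (a point): Mouth centre of the pocket that holds a grey point (grey_point1) all along; next to pocket0 on its clockwise side.
- turn_bar (a point): Centre of the red turning bar on the rotor's axis, 133 mm above the bench: 60 mm long (its x axis), 18 mm wide (its y axis), 30 mm tall, fixed to the rotor, on a stem 18 mm across that leaves 28 mm free between hub and bar. Grip it across its width and turn it.
- rotor (a joint): Turn of the rotor, an aluminium disc 250 mm across (top 37 mm above the bench) with six blue pocket blocks (36 mm square, 55 mm tall) 100 mm from the axis and a dark hub 60 mm across (top 90 mm above the bench). 0 at the start, grows clockwise seen from above, 1.047 rad (60 degrees) a click. A spring-like detent pulls it to the nearest click and gives way at about 0.2 N m.
- violet_wheel: Bystander: a loose violet abrasive wheel, 150 mm across, 30 mm thick, lying flat. Origin at the centre of its underside.
- white_sleeve: Bystander: a loose white abrasive sleeve, 70 mm across, 60 mm tall. Origin at the centre of its underside.
- jar: Bystander: a loose jar, 64 mm across, 100 mm tall. Origin at the centre of its underside.
- brush: Bystander: a loose hand brush lying on the bench.
- wrench: Bystander: a loose wrench lying on the bench.
- grey_plug: Bystander: a loose grey abrasive cylinder, 54 mm across, 60 mm tall, standing. Origin at the centre of its underside.
Things that resemble listed ones, but are neither listed nor needed, are in the scene too. Leave any orange look-alike of the part that bears grey_point2_head alone. Leave any green look-alike of the part that bears grey_point1_head alone.

How it is judged:
By the outcome, as a careful person would: the job done as asked, in the order asked, and still so for the second after the job is handed in, with the robot touching nothing.
It also fails if it takes over 56 s, if anything falls off the work surface, if the arm or the gripper's body presses on something with over 40 N, if the wrist force passes 120 N, or if a joint passes its speed limit or range.

## Working session

There is one attempt and no reset: what is moved stays moved. The work goes in short steps, Python scripts to look and compute and a shell command to move; the robot and the scene stay as the last step left them, time stands still between calls to the robot, and variables do not carry over. Pictures are saved under pics/ and viewed, and the job is handed in when it is done.

```bash
ls; mkdir -p pics; python3 - <<'E'
from plant import ctrl, camera, camera_model, finder
import cv2
s=ctrl.observe();print(s)
for n in ("scene","top"):
    p,d=camera(n);cv2.imwrite(f"pics/{n}0.png",p[:,:,::-1])
    m=camera_model(n);print(n,m)
    import numpy as np;np.savez(f"{n}0.npz",p=p,d=d,K=m["camera_matrix"],R=m["R"],t=m["t"])
E
```

```text
pics
{'clock': 0.0, 'q': array([-1.37098158e+00,  2.87192263e-01,  1.57819569e+00, -2.89848134e-05,
        1.27862688e+00, -1.50029167e-01]), 'joint_vel': array([-0.00058087, -0.00059047, -0.00031584,  0.00060945,  0.00049657,
        0.00064475]), 'tau': array([ 9.64218889e-04, -4.05973077e+01, -2.92627752e+01, -1.24029739e-04,
        5.73988058e-03,  1.37417902e-05]), 'position': array([ 231.22470172, -633.44470544,  229.91934548]), 'orientation': array([-0.00082474,  0.81937692, -0.57325386, -0.00088698]), 'ft_force': array([0.40297292, 0.46234294, 1.39932849]), 'ft_torque': array([ 0.02067831, -0.0805252 , -0.00060189]), 'width': 85.02280224708703}
scene {'camera_matrix': array([[609.63852275,   0.        , 318.82016551],
       [  0.        , 609.63852275, 235.57009298],
       [  0.        ,   0.        ,   1.        ]]), 'R': array([[ 0.83327684,  0.55276885,  0.00981414],
       [ 0.43969605, -0.65185431, -0.61786191],
       [-0.33513743,  0.51916525, -0.78622538]]), 't': array([-521.16305047, -221.21612645, 1853.87590479])}
top {'camera_matrix': array([[569.28330187,   0.        , 315.3087665 ],
       [  0.        , 569.28330187, 240.74820996],
       [  0.        ,   0.        ,   1.        ]]), 'R': array([[-0.01806173, -0.99970123,  0.01646883],
       [-0.99865653,  0.01723783, -0.04886717],
       [ 0.04856869, -0.01732933, -0.9986695 ]]), 't': array([  -3.12604991,  602.41066843, 1672.98473266])}
```

View pics/scene0.png

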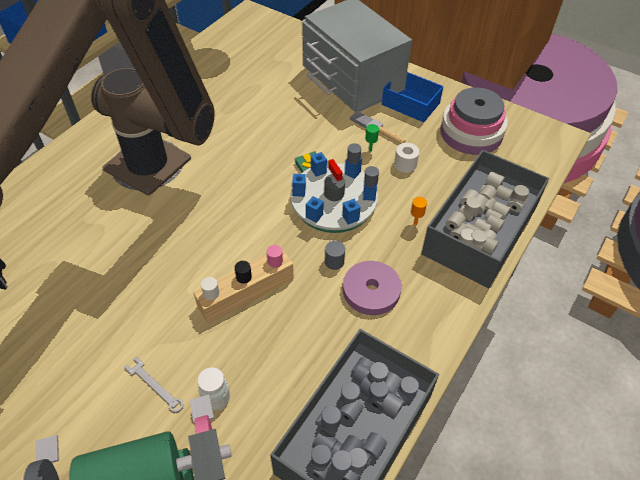

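View pics/top0.png

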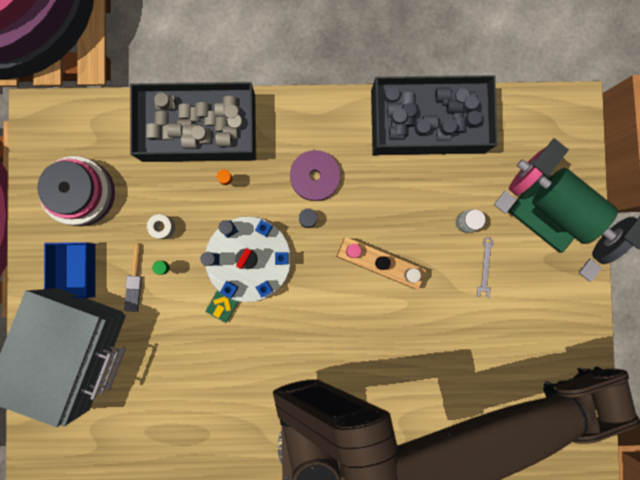

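The scene view shows the pink head at (275,256), the pocket at the arrow near (319,158), and the red bar at (335,168). In the top view these are at (354,250), about (229,289) and (245,259).

```bash
cat > h.py <<'E'
import numpy as np, cv2
def ray(K,R,t,uv,z):
    d=R.T@np.linalg.inv(K)@np.array([uv[0],uv[1],1.0]); c=-R.T@t
    return c+d*(z-c[2])/d[2]
def cloud(p,d,K,R,t):
    v,u=np.mgrid[0:480,0:640]; 
    X=np.stack([(u-K[0,2])/K[0,0]*d,(v-K[1,2])/K[1,1]*d,d],-1)
    return (X-t)@R   # R^T (X-t)
E
python3 - <<'E'
from h import *
from plant import finder
zs=dict(pink_point_head=92.5,white_point_head=92.5,black_point_head=92.5,grey_point1_head=114.5,turn_bar=133,pocket0=92,pocket1=92,pocket4=92,arrow=22,carousel=20)
for cam in ("top","scene"):
    f=np.load(cam+"0.npz");K,R,t=f["K"],f["R"],f["t"]
    # newest picture is used
    for q,z in zs.items():
        if q in("carousel",): continue
        for r in finder.look_for(cam,q)[:4]:
            print(cam,q,np.round(r["uv"],1),round(r["conf"],2),ray(K,R,t,r["uv"],z).round(1))
for cam in ("top","scene"):
    f=np.load(cam+"0.npz");W=cloud(f["p"],f["d"],f["K"],f["R"],f["t"])
    p=f["p"].astype(int);hsv=cv2.cvtColor(f["p"],cv2.COLOR_RGB2HSV)
    ok=f["d"]>0
    red=ok&((hsv[...,0]<6)|(hsv[...,0]>174))&(hsv[...,1]>180)&(hsv[...,2]>120)&(W[...,2]>100)&(W[...,2]<170)
    print(cam,"red",red.sum(),W[red].mean(0).round(1), np.ptp(W[red],0).round(1))
    pk=ok&(hsv[...,0]>160)&(hsv[...,0]<177)&(hsv[...,1]>80)&(W[...,2]>105)&(W[...,2]<125)&(p[...,0]>140)
    n,l,st,ce=cv2.connectedComponentsWithStats(pk.astype(np.uint8))
    for i in range(1,n):
        if st[i,4]>15: print(" pink",st[i,4],ce[i],np.median(W[l==i],0).round(1),W[l==i].mean(0).round(1))
    bl=ok&(hsv[...,0]>100)&(hsv[...,0]<120)&(hsv[...,1]>150)&(W[...,2]>84)&(W[...,2]<100)
    n,l,st,ce=cv2.connectedComponentsWithStats(bl.astype(np.uint8))
    for i in range(1,n):
        if st[i,4]>15: print(" blue",st[i,4],ce[i].round(1),W[l==i].mean(0).round(1),W[l==i].min(0).round(0),W[l==i].max(0).round(0))
E
```

```text
top pink_point_head [355.  252.5] 0.48 [ 563.3 -124.1   92.5]
top white_point_head [412.  278.9] 0.51 [ 485.8 -283.8   92.5]
top black_point_head [379.9 262.7] 0.54 [ 533.2 -193.9   92.5]
top grey_point1_head [210.  256.4] 0.48 [558.9 281.2 114.5]
top turn_bar [245.7 257.7] 0.72 [553.2 180.4 133. ]
top turn_bar [381.1 263.6] 0.25 [ 530.3 -191.9  133. ]
top pocket0 [249.2 257.5] 0.7 [554.4 174.8  92. ]
top pocket0 [316.1 172.7] 0.59 [792.3 -18.2  92. ]
top pocket1 [249.2 257.5] 0.7 [554.4 174.8  92. ]
top pocket1 [316.1 172.7] 0.59 [792.3 -18.2  92. ]
top pocket4 [249.2 257.5] 0.7 [554.4 174.8  92. ]
top pocket4 [316.1 172.7] 0.59 [792.3 -18.2  92. ]
top arrow [243.5 265.9] 0.58 [531.5 198.8  22. ]
scene pink_point_head [275.2 255.3] 0.64 [ 571.2 -117.7   92.5]
scene pink_point_head [371.5 123. ] 0.35 [520.1 444.3  92.5]
scene white_point_head [207.  284.7] 0.54 [ 486.6 -280.8   92.5]
scene white_point_head [329.2 190.1] 0.42 [563.2 143.6  92.5]
scene black_point_head [406.  159.4] 0.68 [680.6 366.2  92.5]
scene black_point_head [332.9 194. ] 0.6 [579.3 137.2  92.5]
scene black_point_
[... 1205 characters left out ...]
  85.] [487. 259. 100.]
 blue 116 [264.  288.9] [465.5 134.2  92.3] [446. 114.  84.] [485. 157.  99.]
scene red 120 [559.9 178.5 143.2] [52.3 42.8 35.8]
 pink 161 [274.0621118 251.2484472] [ 572.1 -121.4  114.6] [ 571.7 -121.5  114.3]
 blue 113 [318.3 158.2] [468.7 231.8  90. ] [443. 207.  84.] [492. 260.  96.]
 blue 29 [351.2 163.8] [558.1 266.8  88.3] [538. 259.  84.] [572. 275.  95.]
 blue 109 [298.7 179.1] [469.4 132.3  90.4] [444. 113.  85.] [493. 155. 100.]
 blue 26 [371.1 187.3] [651.1 220.3  88.2] [633. 210.  84.] [664. 234.  96.]
 blue 123 [314.1 203.3] [554.4  82.4  90.1] [537.  63.  84.] [572. 105.  96.]
 blue 138 [350.9 205.7] [641.2 130.6  90.4] [619. 105.  84.] [665. 158.  98.]
```

```bash
cat >> h.py <<'E'
from scipy.spatial.transform import Rotation as Ro
def plan(s,P,yaw):
    """slide cm / rot z deg to reach world P (mm), jaw axis yaw deg, tool down"""
    w,x,y,z=s["orientation"];R=Ro.from_quat([x,y,z,w])
    c,sn=np.cos(np.radians(yaw)),np.sin(np.radians(yaw))
    T=Ro.from_matrix(np.array([[c,sn,0],[sn,-c,0],[0,0,-1.]]))
    rv=(R.inv()*T).as_rotvec(degrees=True)
    return (R.inv().apply(np.array(P)-s["position"])/10).round(2),rv.round(2)
E
python3 - <<'E'
from h import *
from plant import ctrl
print(plan(ctrl.observe(),[560,-119.5,260],-26.7))
E
```

```text
(array([-37.08, -48.51,  -2.87]), array([ -0.  ,  -0.  , -43.26]))
```

```bash
python3 -m jog '{"slide":[[-2,-2.6,-1],[-6,-7.5,-2],[-9.5,-12,-3],[-13,-16.5,-3],[-16.5,-21,-3],[-20,-25.5,-3],[-23.5,-30,-3],[-27,-34.5,-3],[-30.5,-39,-3],[-33.5,-43.5,-3],[-36,-47,-3],[-37,-48.5,-3]],"rot":[[0,0,-2],[0,0,-5],[0,0,-9],[0,0,-13],[0,0,-17],[0,0,-21],[0,0,-25],[0,0,-29],[0,0,-33],[0,0,-37],[0,0,-41],[0,0,-43]],"grip":[1,1,1,1,1,1,1,1,1,1,1,1]}'
python3 -m jog '{"slide":[[0,0,0],[0,0,0]],"rot":[[0,0,0],[0,0,0]],"grip":[1,1]}'
cat > look.py <<'E'
import sys
from h import *
from plant import ctrl,camera,camera_model
s=ctrl.observe();n=sys.argv[1]
for cam in sys.argv[2:]:
    m=camera_model(cam);p,d=camera(cam)
    cv2.imwrite(f"pics/{cam}{n}.png",p[:,:,::-1]);np.savez(f"{cam}{n}.npz",p=p,d=d,K=m["camera_matrix"],R=m["R"],t=m["t"])
    print(cam,"cam at",(-m["R"].T@m["t"]).round(1))
print({k:np.round(s[k],3) for k in("clock","q","position","orientation","ft_force","width")})
E
python3 look.py 1 wrist
```

```text
clock: 2.2
position: [544.7, -142.0, 261.8]
orientation: [0.0, 0.973, -0.232, 0.001]
ft_force: [0.4, -0.2, -0.0]
width: 85.6
clock: 2.4
position: [544.2, -142.8, 261.3]
orientation: [0.0, 0.973, -0.232, -0.0]
ft_force: [-0.5, -0.0, 0.0]
width: 85.6
wrist cam at [575.9 -79.4 404.6]
{'clock': np.float64(2.4), 'q': array([-0.437,  0.017,  1.824, -0.   ,  1.301,  0.031]), 'position': array([ 544.22 , -142.822,  261.31 ]), 'orientation': array([ 0.   ,  0.973, -0.232, -0.   ]), 'ft_force': array([-0.523, -0.001,  0.011]), 'width': np.float64(85.58)}
```

View pics/wrist1.png

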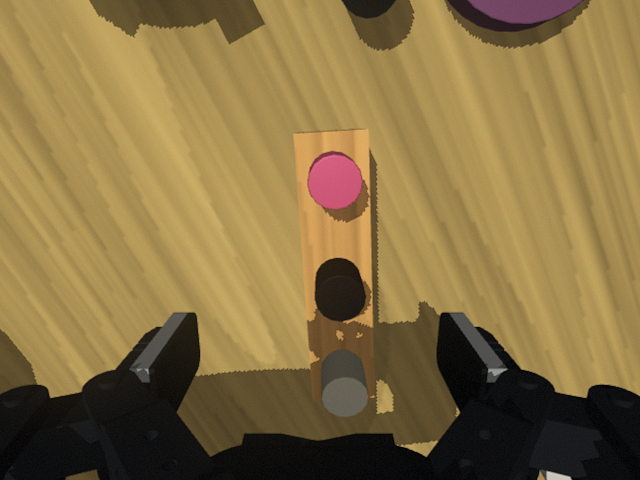

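The wrist picture shows the pink head at (334,181), with black at (340,289) and white at (345,395). Next I'll fit the pink head precisely.

```bash
cat > pink.py <<'E'
import sys
from h import *
f=np.load(sys.argv[1]);K,R,t=f["K"],f["R"],f["t"];hsv=cv2.cvtColor(f["p"],cv2.COLOR_RGB2HSV)
# top face: bright pink
m=((hsv[...,0]>160)&(hsv[...,0]<178)&(hsv[...,1]>90)&(hsv[...,2]>170)).astype(np.uint8)
n,l,st,ce=cv2.connectedComponentsWithStats(m);i=1+np.argmax(st[1:,4])
c=max(cv2.findContours((l==i).astype(np.uint8),0,1)[0],key=len)
(u,v),r=cv2.minEnclosingCircle(c)
print(st[i],ce[i],(u,v),r)
W=cloud(f["p"],f["d"],K,R,t)[l==i];print("depth z",np.median(W[:,2]))
e=[ray(K,R,t,q[0],115)[:2] for q in c];print("world",ray(K,R,t,ce[i],115),cv2.minEnclosingCircle(np.float32(e)))
E
python3 pink.py wrist1.npz
python3 - <<'E'
from h import *
f=np.load("wrist1.npz")
for uv in [(294,134),(369,129),(310,398)]: print(ray(f["K"],f["R"],f["t"],uv,70).round(1))
E
```

```text
[ 308  155   54   54 2275] [334.47692308 181.54021978] (334.5, 181.5) 27.212228775024414
depth z 115.67124640546949
world [ 569.3560432  -118.01182516  115.        ] ((569.2837524414062, -118.3196792602539), 19.353992462158203)
[556.2 -75.5  70. ]
[611.2 -99.   70. ]
[ 454.7 -301.1   70. ]
```

```bash
python3 - <<'E'
from h import *
from plant import ctrl
print(plan(ctrl.observe(),[569.7,-118.5,80],-25))
E
```

```text
(array([ 1.16, -3.45, 18.13]), array([ 0.03,  0.  , -1.92]))
```

```bash
python3 -m jog '{"slide":[[0.6,-1.8,0],[1.2,-3.4,1],[1.2,-3.4,4],[1.2,-3.4,8],[1.2,-3.4,10],[1.2,-3.4,12],[1.2,-3.4,12],[1.2,-3.4,12]],"rot":[[0,0,-1],[0,0,-2],[0,0,-2],[0,0,-2],[0,0,-2],[0,0,-2],[0,0,-2],[0,0,-2]],"grip":[1,1,1,1,1,1,1,1]}'
python3 look.py 2 wrist; python3 pink.py wrist2.npz
```

```text
clock: 3.25
position: [569.7, -119.7, 140.9]
orientation: [-0.0, 0.976, -0.217, -0.001]
ft_force: [-0.1, -0.5, 1.4]
width: 85.5
wrist cam at [599.5 -55.4 284.2]
{'clock': np.float64(3.25), 'q': array([-0.381,  0.175,  1.883, -0.   ,  1.085,  0.055]), 'position': array([ 569.659, -119.664,  140.924]), 'orientation': array([-0.   ,  0.976, -0.217, -0.001]), 'ft_force': array([-0.11 , -0.524,  1.403]), 'width': np.float64(85.464)}
[ 275  248   86   80 5312] [317.22289157 287.65097892] (317.3406982421875, 287.61505126953125) 42.68187713623047
depth z 115.66286994946944
world [ 569.51222102 -117.94043254  115.        ] ((569.2793579101562, -118.43096923828125), 19.39008903503418)
```

View pics/wrist2.png

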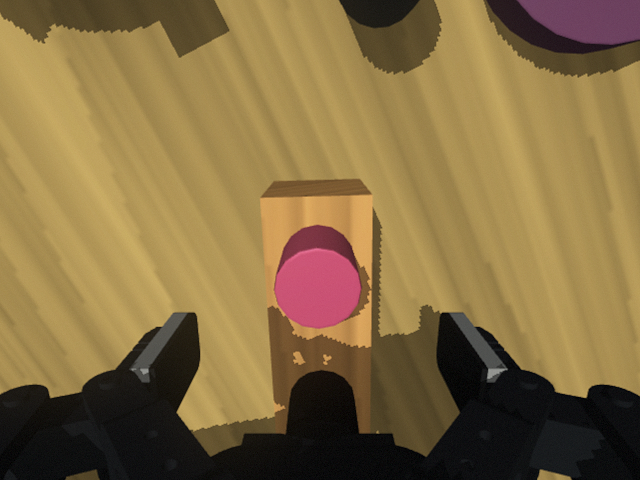

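Pink head sits at (317,288), centred between the jaws. Descend and grip.

```bash
python3 -m jog '{"slide":[[0,-0.1,2],[0,-0.1,4],[0,-0.1,5.5],[0,-0.1,6],[0,-0.1,6],[0,-0.1,6],[0,-0.1,6],[0,-0.1,6],[0,-0.1,6],[0,-0.1,6],[0,-0.1,6]],"rot":[[0,0,0],[0,0,0],[0,0,0],[0,0,0],[0,0,0],[0,0,0],[0,0,0],[0,0,0],[0,0,0],[0,0,0],[0,0,0]],"grip":[1,1,1,1,1,0,0,0,0,0,0]}'; python3 -m jog '{"slide":[[0,0,0],[0,0,0],[0,0,0],[0,0,0]],"rot":[[0,0,0],[0,0,0],[0,0,0],[0,0,0]],"grip":[0,0,0,0]}'
```

```text
clock: 4.4
position: [571.2, -118.5, 82.6]
orientation: [0.0, 0.976, -0.216, 0.001]
ft_force: [0.1, -0.3, 6.2]
width: 38.4
clock: 4.8
position: [571.2, -118.5, 82.5]
orientation: [0.0, 0.976, -0.216, 0.001]
ft_force: [-0.9, 0.3, 6.2]
width: 38.3
```

```bash
python3 -m jog '{"slide":[[0,0,-1],[0,0,-2.5],[0,0,-4],[0,0,-5.5],[0,0,-8],[0,0,-11],[0,0,-13.5],[0,0,-14],[0,0,-14]],"rot":[[0,0,0],[0,0,0],[0,0,0],[0,0,0],[0,0,0],[0,0,0],[0,0,0],[0,0,0],[0,0,0]],"grip":[0,0,0,0,0,0,0,0,0]}'; python3 look.py 3 wrist scene;python3 pink.py wrist3.npz
python3 - <<'E'
from h import *
from plant import ctrl
print(plan(ctrl.observe(),[467.3,233,222],60), plan(ctrl.observe(),[467.3,233,222],-30),plan(ctrl.observe(),[467.3,233,222],0))
E
```

```text
clock: 5.7
position: [570.9, -118.4, 223.0]
orientation: [0.0, 0.976, -0.216, 0.002]
ft_force: [-0.2, -1.2, -2.1]
width: 38.5
wrist cam at [600.1 -53.8 366.3]
scene cam at [1152.8 -818.6 1326. ]
{'clock': np.float64(5.7), 'q': array([-0.378,  0.091,  1.818, -0.   ,  1.23 ,  0.057]), 'position': array([ 570.908, -118.36 ,  222.994]), 'orientation': array([ 0.   ,  0.976, -0.216,  0.002]), 'ft_force': array([-0.22 , -1.175, -2.108]), 'width': np.float64(38.514)}
[ 259  309  121   84 6540] [325.57767584 347.87400612] (318.14178466796875, 360.9203796386719) 60.99489974975586
depth z 256.02015666221115
world [ 542.78921426 -190.71101702  115.        ] ((532.195068359375, -200.6512908935547), 43.797115325927734)
(array([-24.07, -27.49,  -0.16]), array([ -0.1 ,   0.12, -84.96])) (array([-24.07, -27.49,  -0.16]), array([0.01, 0.15, 5.04])) (array([-24.07, -27.49,  -0.16]), array([-2.000e-02,  1.500e-01, -2.496e+01]))
```

View pics/wrist3.png

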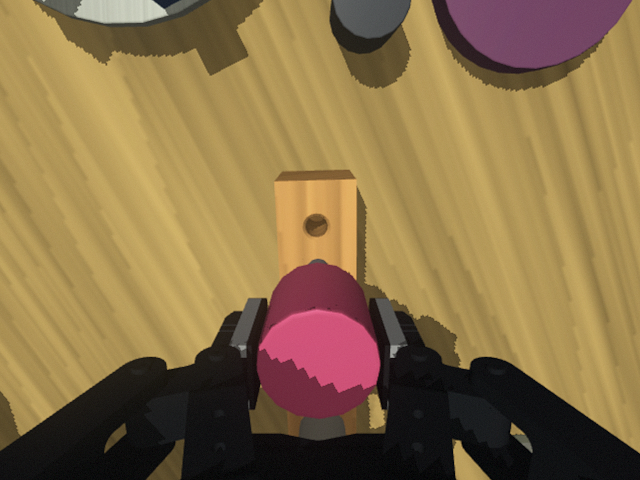

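View pics/scene3.png

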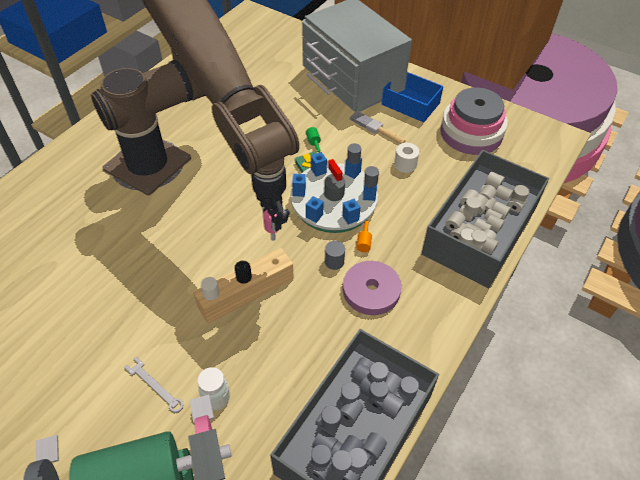

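The wrist view shows pink held upright between the pads (319,360), and its hole empty at (316,225). In the scene view the orange and green look-alikes have moved or tilted, now at (364,236) and (313,138). The robot didn't touch them, so I'll check where they are.

```bash
python3 look.py 4 top; python3 - <<'E'
import cv2
a=cv2.imread("pics/top4.png")[140:340,120:450]
cv2.imwrite("pics/top4c.png",cv2.resize(a,None,fx=2.4,fy=2.4,interpolation=2))
a=cv2.imread("pics/scene3.png")[100:270,250:450]
cv2.imwrite("pics/scene3c.png",cv2.resize(a,None,fx=3.5,fy=3.5,interpolation=2))
E
```

```text
top cam at [ 520.3   15.5 1700.2]
{'clock': np.float64(5.8), 'q': array([-0.378,  0.093,  1.821, -0.   ,  1.23 ,  0.057]), 'position': array([ 569.509, -117.842,  219.835]), 'orientation': array([-0.   ,  0.976, -0.216, -0.001]), 'ft_force': array([-0.813, -0.142, -2.98 ]), 'width': np.float64(38.707)}
```

View pics/top4c.png

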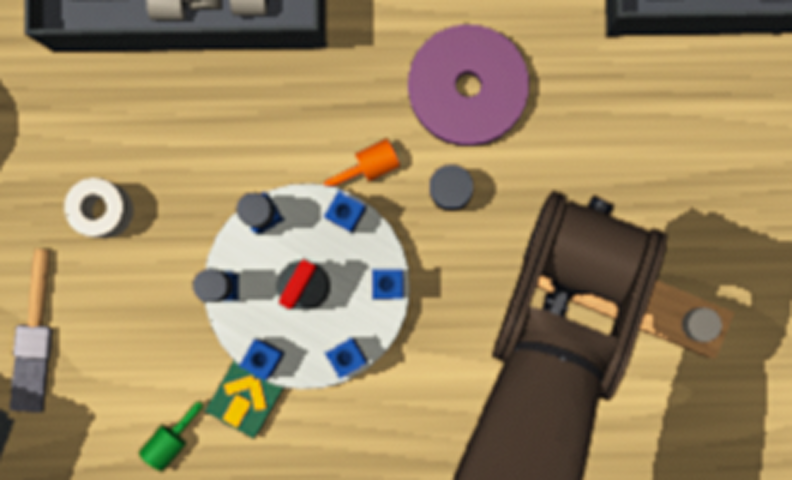

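View pics/scene3c.png

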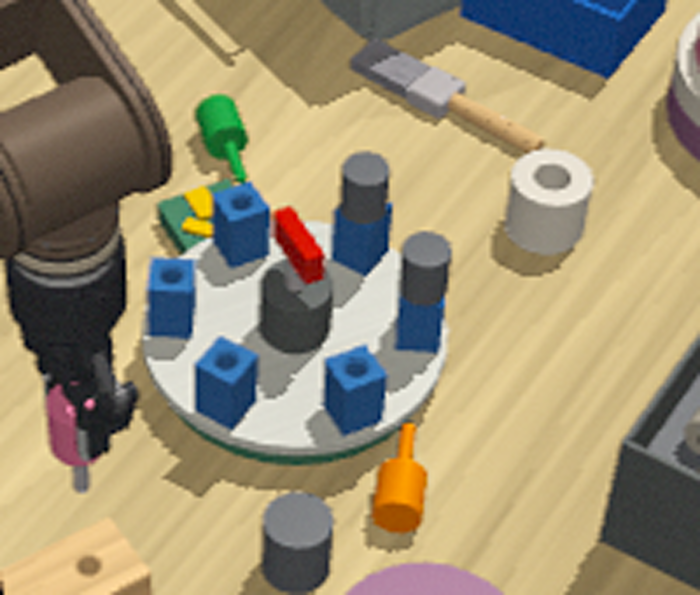

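The orange and green look-alikes toppled on their own and now lie on the bench at crop positions (375,160) and (170,440). Both are low and clear of my path, so I leave them. Carrying on to above pocket0.

```bash
python3 -m jog '{"slide":[[-1,-1.2,0],[-3,-3.5,0],[-5.4,-6.2,0],[-7.8,-9,0],[-10.2,-11.7,0],[-12.6,-14.4,0],[-15,-17.2,0],[-17.4,-20,0],[-19.8,-22.6,0],[-22,-25.2,0],[-23.5,-26.8,0],[-24,-27.5,0]],"rot":[[0,0,-4],[0,0,-11],[0,0,-18],[0,0,-25],[0,0,-32],[0,0,-40],[0,0,-48],[0,0,-56],[0,0,-64],[0,0,-72],[0,0,-79],[0,0,-85]],"grip":[0,0,0,0,0,0,0,0,0,0,0,0]}';  python3 -m jog '{"slide":[[0,0,0],[0,0,0],[0,0,0]],"rot":[[0,0,0],[0,0,0],[0,0,0]],"grip":[0,0,0]}'
python3 look.py 5 wrist top scene; python3 - <<'E'
from h import *
from plant import ctrl
print(plan(ctrl.observe(),[467.3,233,222],60))
E
```

```text
clock: 7.05
position: [466.8, 234.1, 219.2]
orientation: [-0.001, 0.864, 0.503, -0.002]
ft_force: [-0.0, -0.7, -2.6]
width: 38.5
clock: 7.35
position: [468.7, 231.7, 220.6]
orientation: [-0.0, 0.866, 0.499, -0.001]
ft_force: [0.2, 0.3, -1.7]
width: 38.3
wrist cam at [406.7 267.2 363.9]
top cam at [ 520.3   15.5 1700.2]
scene cam at [1152.8 -818.6 1326. ]
{'clock': np.float64(7.35), 'q': array([ 0.265, -0.042,  1.957, -0.   ,  1.227, -0.78 ]), 'position': array([468.73 , 231.718, 220.567]), 'orientation': array([-0.   ,  0.866,  0.499, -0.001]), 'ft_force': array([ 0.167,  0.299, -1.745]), 'width': np.float64(38.322)}
(array([ 0.02, -0.21, -0.09]), array([-0.01,  0.02, -0.06]))
```

View pics/wrist5.png

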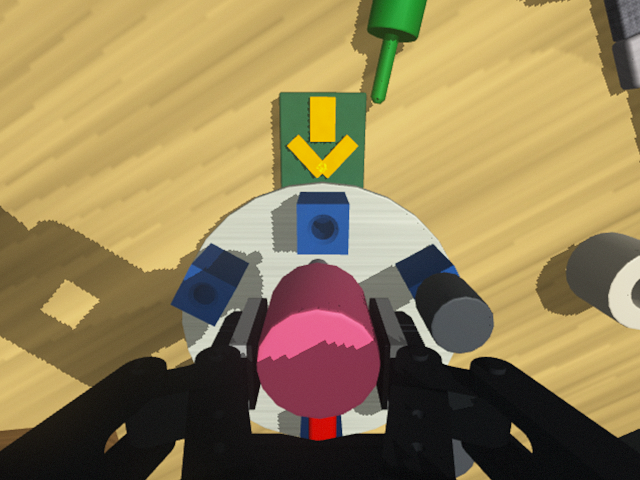

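View pics/scene5.png

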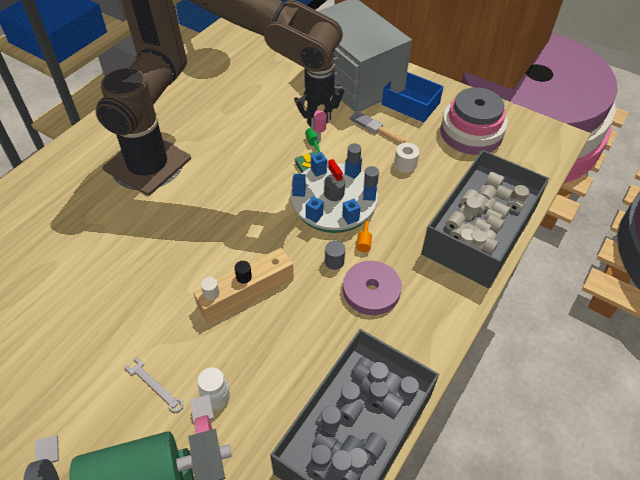

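The wrist view shows pocket0's mouth at (324,228) just below the yellow arrow, with the held head at (319,360). Both look-alikes stay where they lie. I'll measure the mouth and the held point.

```bash
python3 - <<'E'
from h import *
f=np.load("wrist5.npz");K,R,t=f["K"],f["R"],f["t"];p=f["p"];hsv=cv2.cvtColor(p,cv2.COLOR_RGB2HSV)
W=cloud(p,f["d"],K,R,t)
bl=(hsv[...,0]>100)&(hsv[...,0]<125)&(hsv[...,1]>120)
top=bl&(abs(W[...,2]-93)<3.5)
n,l,st,ce=cv2.connectedComponentsWithStats(top.astype(np.uint8))
for i in range(1,n):
    if st[i,4]>200:
        q=np.argwhere(l==i)[:,::-1].astype(np.float32)
        P=np.float32([ray(K,R,t,a,92)[:2] for a in q]); r=cv2.minAreaRect(P)
        print(st[i],ce[i].round(1),"rect",r, np.median(W[l==i][:,2]))
print("mouth ~",ray(K,R,t,(324,228),92))
x=p[180:270,285:365,::-1];cv2.imwrite("pics/mouth5.png",cv2.resize(x,None,fx=7,fy=6,interpolation=2))
# held head
pk=(hsv[...,0]>155)&(hsv[...,0]<178)&(hsv[...,1]>80)&(W[...,2]>248)&(W[...,2]<262)
c=np.argwhere(pk)[:,::-1]
P=np.float32([ray(K,R,t,a,253)[:2] for a in c[::5]])
print(len(c),"head top",cv2.minEnclosingCircle(P),np.median(W[pk],0))
# arrow/red
E
```

```text
[ 297  203   52   51 2161] [322.3 228.2] rect ((466.08502197265625, 236.05953979492188), (35.578216552734375, 35.63658142089844), 59.85498809814453) 92.61608381878324
[ 172  263   64   63 1854] [203.  294.7] rect ((465.4674072265625, 136.512451171875), (35.37782287597656, 37.24893569946289), 29.705175399780273) 92.51243187712751
mouth ~ [466.389681   237.21672626  92.        ]
11652 head top ((468.380126953125, 230.93357849121094), 23.583759307861328) [466.48983282 232.42031179 253.53985306]
```

View pics/mouth5.png

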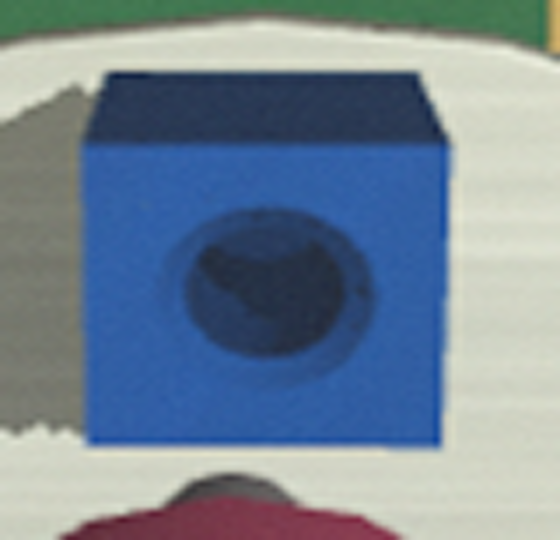

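```bash
cat > held.py <<'E'
import sys
from h import *
from scipy.optimize import least_squares
f=np.load(sys.argv[1]);K,R,t=f["K"],f["R"],f["t"];p=f["p"];hsv=cv2.cvtColor(p,cv2.COLOR_RGB2HSV)
m=((hsv[...,0]>155)&(hsv[...,0]<178)&(hsv[...,1]>80)).astype(np.uint8)
n,l,st,ce=cv2.connectedComponentsWithStats(m);i=1+np.argmax(st[1:,4])
c=max(cv2.findContours((l==i).astype(np.uint8),0,1)[0],key=len)[:,0]
W=cloud(p,f["d"],K,R,t)
c=c[c[:,1]>362]
for zt in (251,253,255):
    P=np.array([ray(K,R,t,a,zt)[:2] for a in c])
    s=least_squares(lambda v:np.hypot(*(P-v[:2]).T)-v[2],[*P.mean(0),20])
    print(zt,len(c),s.x.round(2),"rms",np.sqrt(np.mean(s.fun**2)).round(2))
q=np.argwhere((l==i)&(np.arange(480)[:,None]>370)&(np.arange(480)[:,None]<405));z=W[q[:,0],q[:,1],2];print("ztop",np.median(z))
E
python3 held.py wrist5.npz; python3 - <<'E'
from h import *
for cam in("top","scene"):
    f=np.load(cam+"5.npz");K,R,t=f["K"],f["R"],f["t"];p=f["p"];hsv=cv2.cvtColor(p,cv2.COLOR_RGB2HSV)
    W=cloud(p,f["d"],K,R,t)
    b=(hsv[...,0]>100)&(hsv[...,0]<120)&(hsv[...,1]>150)&(W[...,2]>84)&(W[...,2]<100)
    n,l,st,ce=cv2.connectedComponentsWithStats(b.astype(np.uint8))
    for i in range(1,n):
        if st[i,4]>60: print(cam,st[i,4],W[l==i].mean(0).round(1))
    m=(hsv[...,0]>155)&(hsv[...,0]<178)&(hsv[...,1]>80)&(W[...,2]>200)&(W[...,2]<275)
    if m.sum(): print(cam,"pink",m.sum(),W[m].mean(0).round(1),W[m].min(0).round(1),W[m].max(0).round(1))
E
```

```text
251 258 [470.54 230.    19.88] rms 1.71
253 258 [469.41 230.66  19.53] rms 1.68
255 258 [468.28 231.32  19.18] rms 1.65
ztop 253.62316435019807
top 113 [637.4 133.8  92.3]
top 102 [551.4  83.6  92.7]
top 105 [466.2 134.8  92.2]
top pink 267 [ 750.7 -579.8  221.4] [ 721.3 -608.4  200.1] [ 819.5 -555.4  244.2]
scene 111 [468.9 231.1  90.6]
scene 102 [469.9 131.9  90.4]
scene 125 [555.3  81.8  90.8]
scene 139 [641.2 129.9  89.9]
scene pink 462 [ 596.3 -131.4  231.9] [ 452.8 -600.5  200.3] [773.1 253.1 267.3]
```

```bash
python3 -m jog '{"slide":[[0.1,-0.3,0.5],[0.1,-0.3,2],[0.1,-0.3,3.5],[0.1,-0.3,4.8],[0.1,-0.3,5.6],[0.1,-0.3,5.8],[0.1,-0.3,5.8],[0.1,-0.3,5.8]],"rot":[[0,0,0],[0,0,0],[0,0,0],[0,0,0],[0,0,0],[0,0,0],[0,0,0],[0,0,0]],"grip":[0,0,0,0,0,0,0,0]}';python3 look.py 6 wrist top scene
python3 - <<'E'
import cv2
a=cv2.imread("pics/scene6.png")[100:220,270:400];cv2.imwrite("pics/scene6c.png",cv2.resize(a,None,fx=5,fy=5,interpolation=2))
a=cv2.imread("pics/wrist6.png")[150:420,180:460];cv2.imwrite("pics/wrist6c.png",cv2.resize(a,None,fx=2.2,fy=2.2,interpolation=2))
E
```

```text
clock: 8.3
position: [467.2, 234.9, 164.0]
orientation: [0.0, 0.866, 0.5, 0.001]
ft_force: [0.2, 0.5, -1.6]
width: 38.8
wrist cam at [404.7 270.2 307.2]
top cam at [ 520.3   15.5 1700.2]
scene cam at [1152.8 -818.6 1326. ]
{'clock': np.float64(8.3), 'q': array([ 0.272,  0.017,  2.008,  0.   ,  1.115, -0.776]), 'position': array([467.248, 234.939, 163.966]), 'orientation': array([0.   , 0.866, 0.5  , 0.001]), 'ft_force': array([ 0.23 ,  0.485, -1.618]), 'width': np.float64(38.775)}
```

View pics/scene6c.png

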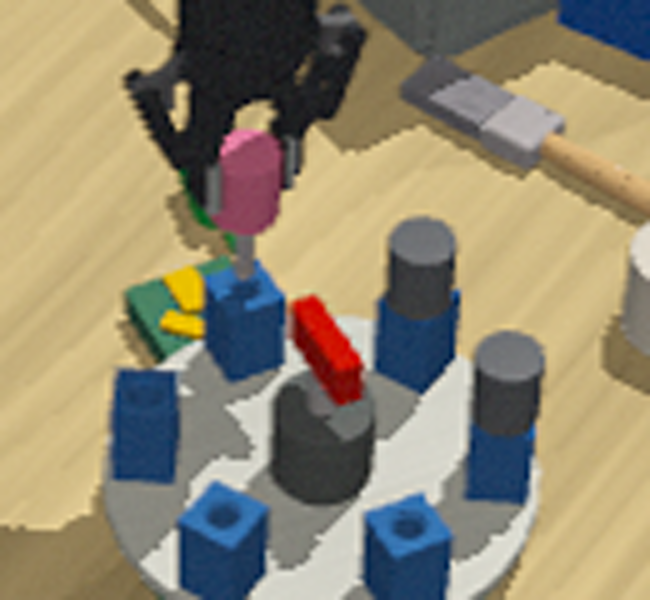

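View pics/wrist6c.png

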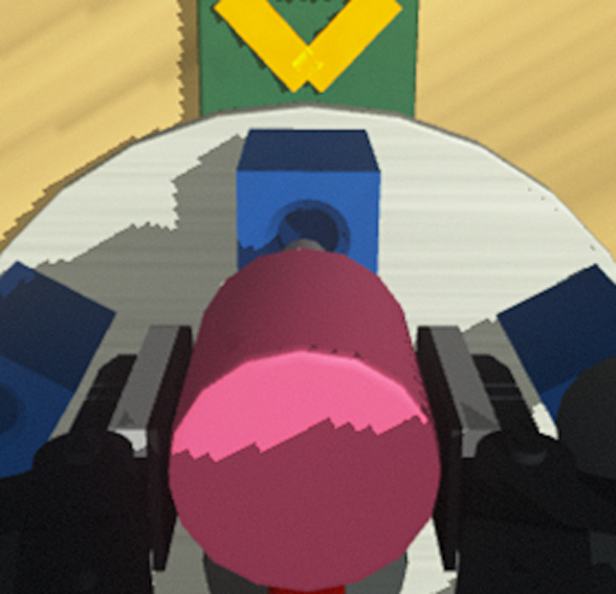

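```bash
python3 - <<'E'
from h import *
f=np.load("wrist6.npz");K,R,t=f["K"],f["R"],f["t"];p=f["p"];hsv=cv2.cvtColor(p,cv2.COLOR_RGB2HSV)
def pr(X): x=K@(R@np.array(X)+t); return x[:2]/x[2]
T=np.array([467.2,234.9,164.0]); ex=np.array([.5,.866,0]);ey=np.array([.866,-.5,0])
zt=T[2]-10*0-62.5
print("optical axis",R[2].round(3))
for dy in (-3,0,3):
    b=T+ey*dy
    print(dy,"tip disc outer",pr([*(b-ey*3)[:2],zt]).round(1),"taper",pr([*(b-ey*6)[:2],zt+4]).round(1),"tipc->mouth plane", pr([*b[:2],92]).round(1))
W=cloud(p,f["d"],K,R,t)
bl=(hsv[...,0]>100)&(hsv[...,0]<125)&(hsv[...,1]>120)&(abs(W[...,2]-93)<3.5)
n,l,st,ce=cv2.connectedComponentsWithStats(bl.astype(np.uint8))
for i in range(1,n):
    if st[i,4]>200: print(st[i])
for uv in [(288,227.5),(353,227.5)]: print("block outer top corners",ray(K,R,t,uv,92).round(1))
x=p[210:290,270:370,::-1];cv2.imwrite("pics/m6.png",cv2.resize(x,None,fx=7,fy=7,interpolation=2))
E
```

```text
optical axis [ 0.244 -0.139 -0.96 ]
-3 tip disc outer [318.7 255.1] taper [318.7 252. ] tipc->mouth plane [318.6 255.1]
0 tip disc outer [318.7 260.4] taper [318.7 257.4] tipc->mouth plane [318.6 260.2]
3 tip disc outer [318.7 265.7] taper [318.7 262.9] tipc->mouth plane [318.6 265.2]
[ 288  227   65   47 2038]
[ 134  300   81   68 2704]
[424 300  63  42 388]
[155 446  29  34 558]
block outer top corners [442.5 229.8  92. ]
block outer top corners [460.3 260.6  92. ]
```

View pics/m6.png

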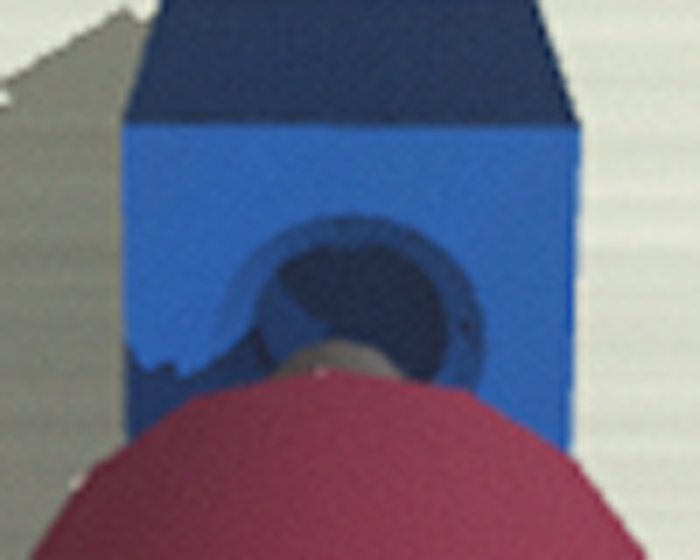

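Tip at about (319.3,259) and mouth centre at about (320,260): they line up within 1 mm. Lowering.

```bash
python3 -m jog '{"slide":[[0.05,-0.05,0.5],[0.05,-0.05,0.9],[0.05,-0.05,1.3],[0.05,-0.05,1.7],[0.05,-0.05,2.1],[0.05,-0.05,2.5],[0.05,-0.05,2.5]],"rot":[[0,0,0],[0,0,0],[0,0,0],[0,0,0],[0,0,0],[0,0,0],[0,0,0]],"grip":[0,0,0,0,0,0,0]}'
```

```text
clock: 9.15
position: [466.0, 235.3, 137.4]
orientation: [-0.0, 0.866, 0.5, -0.001]
ft_force: [0.9, -0.2, -2.7]
width: 38.4
```

```bash
python3 -m jog '{"slide":[[0,0,0.4],[0,0,0.8],[0,0,1.2],[0,0,1.6],[0,0,2.0],[0,0,2.4],[0,0,2.7],[0,0,2.7],[0,0,2.7]],"rot":[[0,0,0],[0,0,0],[0,0,0],[0,0,0],[0,0,0],[0,0,0],[0,0,0],[0,0,0],[0,0,0]],"grip":[0,0,0,0,0,0,0,0,0]}'
```

```text
clock: 10.05
position: [466.6, 235.5, 111.3]
orientation: [-0.0, 0.866, 0.5, 0.0]
ft_force: [0.5, -0.7, -2.5]
width: 38.3
```

```bash
python3 -m jog '{"slide":[[0,0,0.2],[0,0,0.4],[0,0,0.5],[0,0,0.6],[0,0,0.6]],"rot":[[0,0,0],[0,0,0],[0,0,0],[0,0,0],[0,0,0]],"grip":[0,0,0,0,0]}';python3 look.py 7 scene wrist; python3 - <<'E'
import cv2
a=cv2.imread("pics/scene7.png")[100:220,270:400];cv2.imwrite("pics/scene7c.png",cv2.resize(a,None,fx=5,fy=5,interpolation=2))
E
```

```text
clock: 10.55
position: [466.4, 235.4, 105.1]
orientation: [-0.0, 0.866, 0.5, -0.0]
ft_force: [0.7, 0.1, -2.4]
width: 38.3
scene cam at [1152.8 -818.6 1326. ]
wrist cam at [404.2 270.8 248.5]
{'clock': np.float64(10.55), 'q': array([ 0.273,  0.095,  2.047, -0.   ,  1.   , -0.775]), 'position': array([466.423, 235.417, 105.123]), 'orientation': array([-0.   ,  0.866,  0.5  , -0.   ]), 'ft_force': array([ 0.742,  0.124, -2.371]), 'width': np.float64(38.31)}
```

View pics/scene7c.png

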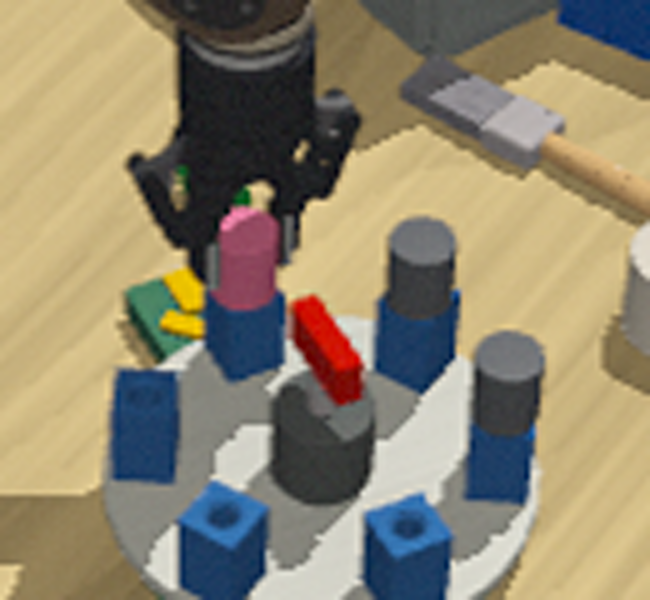

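View pics/wrist7.png

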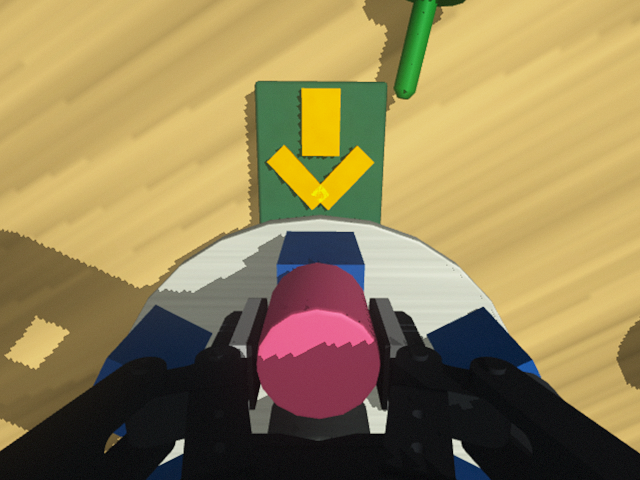

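Both views show the point almost down on its block (scene crop (245,300)), but there is no contact force yet. I'll lower by millimetres until it touches.

```bash
python3 -m jog '{"slide":[[0,0,0.05],[0,0,0.1],[0,0,0.1]],"rot":[[0,0,0],[0,0,0],[0,0,0]],"grip":[0,0,0]}'; python3 -m jog '{"slide":[[0,0,0.05],[0,0,0.1],[0,0,0.1]],"rot":[[0,0,0],[0,0,0],[0,0,0]],"grip":[0,0,0]}'
```

```text
clock: 10.95
position: [466.7, 235.6, 104.6]
orientation: [-0.0, 0.866, 0.5, 0.0]
ft_force: [0.6, -0.2, -1.1]
width: 38.7
clock: 11.25
position: [467.0, 235.9, 104.6]
orientation: [-0.0, 0.866, 0.5, 0.001]
ft_force: [-1.5, 0.5, 5.1]
width: 38.7
```

Contact: force went from −2.4 to +5.1 N and z has stopped. Releasing.

```bash
python3 -m jog '{"slide":[[0,0,0],[0,0,0],[0,0,0],[0,0,0],[0,0,0],[0,0,-1],[0,0,-3],[0,0,-6],[0,0,-9],[0,0,-12],[0,0,-14],[0,0,-14]],"rot":[[0,0,0],[0,0,0],[0,0,0],[0,0,0],[0,0,0],[0,0,0],[0,0,0],[0,0,0],[0,0,0],[0,0,0],[0,0,0],[0,0,0]],"grip":[0.6,0.8,0.8,0.8,0.8,0.8,0.8,0.8,0.8,0.8,0.8,0.8]}';python3 look.py 8 scene wrist top; python3 - <<'E'
import cv2
a=cv2.imread("pics/scene8.png")[100:220,270:400];cv2.imwrite("pics/scene8c.png",cv2.resize(a,None,fx=5,fy=5,interpolation=2))
E
```

```text
clock: 12.45
position: [468.6, 236.1, 248.2]
orientation: [0.001, 0.866, 0.5, 0.004]
ft_force: [0.5, 0.8, -0.3]
width: 68.3
scene cam at [1152.8 -818.6 1326. ]
wrist cam at [404.5 270.9 388.6]
top cam at [ 520.3   15.5 1700.2]
{'clock': np.float64(12.45), 'q': array([ 0.273, -0.067,  1.93 , -0.   ,  1.269, -0.775]), 'position': array([468.557, 236.073, 248.152]), 'orientation': array([0.001, 0.866, 0.5  , 0.004]), 'ft_force': array([ 0.509,  0.775, -0.276]), 'width': np.float64(68.284)}
```

View pics/scene8c.png

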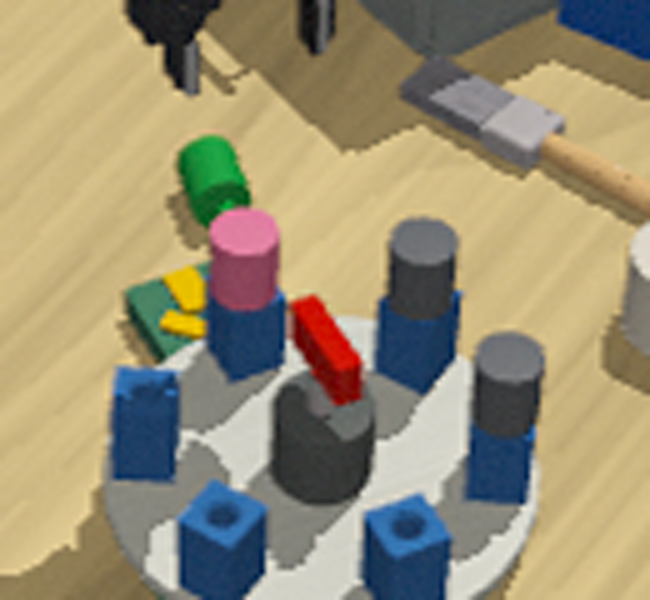

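View pics/wrist8.png

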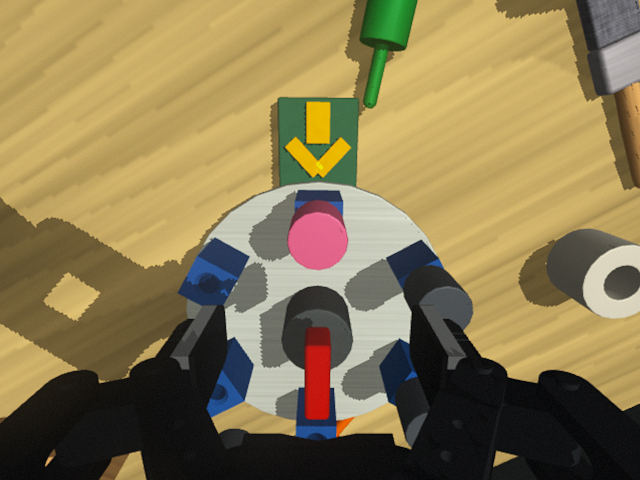

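Pink stands on its block at the same height as the grey points, and the red bar runs radially at (317,372) in the wrist view. Next I'll locate the bar.

```bash
cat > bar.py <<'E'
import sys
from h import *
from plant import ctrl
for fn in sys.argv[1:]:
    f=np.load(fn);K,R,t=f["K"],f["R"],f["t"];p=f["p"];hsv=cv2.cvtColor(p,cv2.COLOR_RGB2HSV);W=cloud(p,f["d"],K,R,t)
    m=((hsv[...,0]<8)|(hsv[...,0]>174))&(hsv[...,1]>180)&(abs(W[...,2]-148)<(7 if 'wrist' not in fn else 4))
    n,l,st,ce=cv2.connectedComponentsWithStats(m.astype(np.uint8));i=1+np.argmax(st[1:,4])
    q=np.argwhere(l==i)[:,::-1]
    P=np.float32([ray(K,R,t,a,148)[:2] for a in q])
    print(fn,st[i],cv2.minAreaRect(P),"z",np.median(W[l==i][:,2]).round(1),"mean",W[l==i].mean(0).round(1))
E
python3 bar.py wrist8.npz top8.npz scene8.npz
python3 - <<'E'
from h import *
from plant import ctrl
print(plan(ctrl.observe(),[553,184.5,200],60))
E
```

```text
wrist8.npz [ 305  342   26   78 1875] ((551.2318725585938, 186.58384704589844), (16.879459381103516, 61.508853912353516), 59.46711730957031) z 148.4 mean [550.5 186.8 148.3]
top8.npz [237 249  15  19 128] ((552.4996337890625, 184.8289031982422), (17.748424530029297, 54.8666877746582), 58.32465362548828) z 148.6 mean [552.6 184.7 148.4]
scene8.npz [328 159  14  18 110] ((555.7909545898438, 177.539306640625), (21.18617820739746, 64.25041198730469), 58.277008056640625) z 147.0 mean [556.1 179.5 146.9]
(array([-0.04, 10.09,  4.21]), array([-0.07,  0.07,  0.04]))
```

```bash
python3 -m jog '{"slide":[[0,2,0],[0,5,0],[0,8,1],[0,10,2.5],[0,10,4],[0,10,5],[0,10,5]],"rot":[[0,0,0],[0,0,0],[0,0,0],[0,0,0],[0,0,0],[0,0,0],[0,0,0]],"grip":[0.8,0.8,0.8,0.8,0.8,0.8,0.8]}';python3 look.py 9 wrist;python3 bar.py wrist9.npz
```

```text
clock: 13.3
position: [551.1, 185.4, 189.9]
orientation: [-0.001, 0.866, 0.5, -0.003]
ft_force: [-0.5, -0.3, -1.0]
width: 68.5
wrist cam at [489.7 220.8 333.6]
{'clock': np.float64(13.3), 'q': array([ 0.15 ,  0.123,  1.845,  0.   ,  1.179, -0.898]), 'position': array([551.116, 185.39 , 189.927]), 'orientation': array([-0.001,  0.866,  0.5  , -0.003]), 'ft_force': array([-0.48 , -0.283, -0.971]), 'width': np.float64(68.535)}
wrist9.npz [ 304  222   37  114 3946] ((552.01318359375, 186.1146240234375), (17.129716873168945, 59.1585807800293), 59.451019287109375) z 148.5 mean [550.8 186.6 148.4]
```

View pics/wrist9.png

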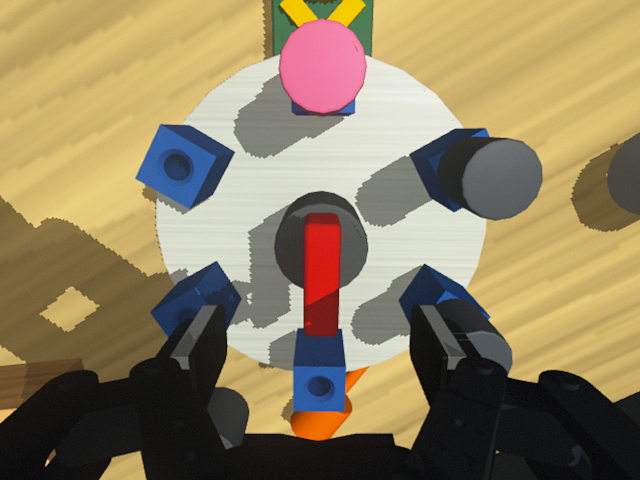

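Bar centre is within 1 mm of the jaw centre (wrist (321,275)). Lower and grip.

```bash
python3 -m jog '{"slide":[[0.1,0,1.5],[0.1,0,3.5],[0.1,0,5.5],[0.1,0,7],[0.1,0,7.5],[0.1,0,7.5],[0.1,0,7.5]],"rot":[[0,0,0],[0,0,0],[0,0,0],[0,0,0],[0,0,0],[0,0,0],[0,0,0]],"grip":[0.8,0.8,0.8,0.8,0.8,0.8,0.8]}';python3 -m jog '{"slide":[[0,0,0],[0,0,0],[0,0,0],[0,0,0],[0,0,0],[0,0,0],[0,0,0],[0,0,0],[0,0,0],[0,0,0]],"rot":[[0,0,0],[0,0,0],[0,0,0],[0,0,0],[0,0,0],[0,0,0],[0,0,0],[0,0,0],[0,0,0],[0,0,0]],"grip":[0.5,0.2,0.1,0,0,0,0,0,0,0]}';python3 look.py 10 wrist top
```

```text
clock: 14.05
position: [554.3, 186.6, 119.2]
orientation: [0.0, 0.866, 0.5, 0.001]
ft_force: [0.8, 0.2, -0.1]
width: 68.5
clock: 15.05
position: [553.5, 185.7, 119.1]
orientation: [0.0, 0.866, 0.5, -0.001]
ft_force: [-3.2, -3.6, 4.9]
width: 17.1
wrist cam at [491.3 221.2 262.4]
top cam at [ 520.3   15.5 1700.2]
{'clock': np.float64(15.05), 'q': array([ 0.151,  0.206,  1.891, -0.002,  1.045, -0.897]), 'position': array([553.532, 185.675, 119.098]), 'orientation': array([ 0.   ,  0.866,  0.5  , -0.001]), 'ft_force': array([-3.194, -3.624,  4.891]), 'width': np.float64(17.089)}
```

View pics/wrist10.png

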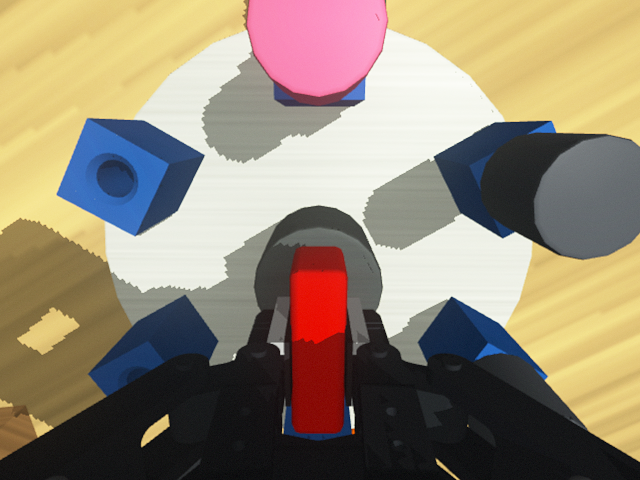

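The bar is gripped (width 17.1 mm). Turn clockwise (+z about the downward tool axis), starting with half the click.

```bash
python3 -m jog '{"slide":[[0,0,0],[0,0,0],[0,0,0],[0,0,0],[0,0,0],[0,0,0],[0,0,0],[0,0,0],[0,0,0],[0,0,0]],"rot":[[0,0,1],[0,0,4],[0,0,7],[0,0,11],[0,0,15],[0,0,19],[0,0,23],[0,0,27],[0,0,30],[0,0,30]],"grip":[0,0,0,0,0,0,0,0,0,0]}';python3 look.py 11 top
```

```text
clock: 16.15
position: [553.6, 185.7, 119.1]
orientation: [0.001, 0.966, 0.259, -0.001]
ft_force: [-3.3, -3.4, 4.8]
width: 17.4
top cam at [ 520.3   15.5 1700.2]
{'clock': np.float64(16.15), 'q': array([ 0.151,  0.206,  1.891, -0.002,  1.045, -0.372]), 'position': array([553.565, 185.684, 119.098]), 'orientation': array([ 0.001,  0.966,  0.259, -0.001]), 'ft_force': array([-3.347, -3.36 ,  4.769]), 'width': np.float64(17.442)}
```

View pics/top11.png

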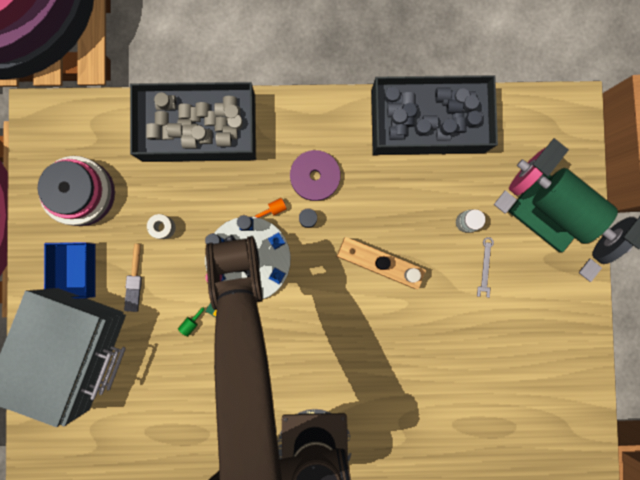

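The top view shows the rotor half a click round clockwise, with grey heads at (246,223) and (213,240). The orange and green pieces are unmoved. Finishing the turn.

```bash
python3 -m jog '{"slide":[[0,0,0],[0,0,0],[0,0,0],[0,0,0],[0,0,0],[0,0,0],[0,0,0],[0,0,0],[0,0,0],[0,0,0],[0,0,0],[0,0,0]],"rot":[[0,0,3],[0,0,7],[0,0,11],[0,0,15],[0,0,19],[0,0,23],[0,0,26],[0,0,28],[0,0,29],[0,0,30],[0,0,30],[0,0,30]],"grip":[0,0,0,0,0,0,0,0,0,0,0,0]}';python3 look.py 12 wrist
```

```text
clock: 17.4
position: [553.6, 185.7, 119.1]
orientation: [0.001, 1.0, 0.0, -0.0]
ft_force: [-3.0, -4.2, 4.4]
width: 17.3
wrist cam at [553.1 257.  262.3]
{'clock': np.float64(17.4), 'q': array([ 1.510e-01,  2.060e-01,  1.891e+00, -1.000e-03,  1.045e+00,
        1.500e-01]), 'position': array([553.598, 185.71 , 119.099]), 'orientation': array([ 0.001,  1.   ,  0.   , -0.   ]), 'ft_force': array([-2.989, -4.232,  4.353]), 'width': np.float64(17.349)}
```

View pics/wrist12.png

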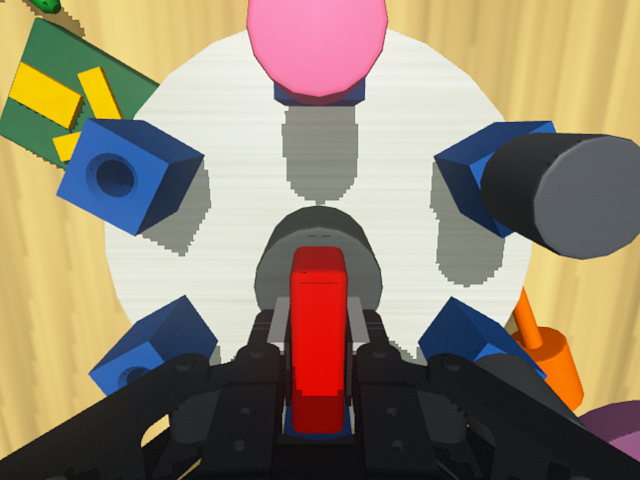

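Pocket1 is at the arrow (wrist (115,178)). Let go and lift.

```bash
python3 -m jog '{"slide":[[0,0,0],[0,0,0],[0,0,0],[0,0,0],[0,0,0],[0,0,0],[0,0,-1],[0,0,-3],[0,0,-6],[0,0,-9],[0,0,-12],[0,0,-15]],"rot":[[0,0,0],[0,0,0],[0,0,0],[0,0,0],[0,0,0],[0,0,0],[0,0,0],[0,0,0],[0,0,0],[0,0,0],[0,0,0],[0,0,0]],"grip":[0.3,0.6,0.8,0.8,0.8,0.8,0.8,0.8,0.8,0.8,0.8,0.8]}'; python3 -m jog '{"slide":[[0,2,0],[0,5,0],[0,8,0],[0,12,0],[0,16,0],[0,20,0],[0,24,0],[0,27,0],[0,28,0],[0,28,0]],"rot":[[0,0,0],[0,0,0],[0,0,0],[0,0,0],[0,0,0],[0,0,0],[0,0,0],[0,0,0],[0,0,0],[0,0,0]],"grip":[0.8,0.8,0.8,0.8,0.8,0.8,0.8,0.8,0.8,0.8]}'
python3 look.py 13 top scene; python3 bar.py top13.npz scene13.npz top0.npz scene0.npz
python3 - <<'E'
import cv2
from h import *
a=cv2.imread("pics/top13.png")[140:340,120:450];cv2.imwrite("pics/top13c.png",cv2.resize(a,None,fx=2.4,fy=2.4,interpolation=2))
for cam in("top","scene"):
    f=np.load(cam+"13.npz");K,R,t=f["K"],f["R"],f["t"];p=f["p"];hsv=cv2.cvtColor(p,cv2.COLOR_RGB2HSV)
    W=cloud(p,f["d"],K,R,t)
    b=(hsv[...,0]>100)&(hsv[...,0]<120)&(hsv[...,1]>150)&(W[...,2]>84)&(W[...,2]<100)
    n,l,st,ce=cv2.connectedComponentsWithStats(b.astype(np.uint8))
    for i in range(1,n):
        if st[i,4]>60: print(cam,st[i,4],W[l==i].mean(0).round(1))
    m=(hsv[...,0]>155)&(hsv[...,0]<178)&(hsv[...,1]>80)&(W[...,2]>130)&(W[...,2]<145)&(W[...,1]>180)&(W[...,1]<400)
    if m.sum(): print(cam,"pink top",m.sum(),W[m].mean(0).round(1))
    g=(hsv[...,1]<90)&(W[...,2]>131)&(W[...,2]<145)&(np.hypot(W[...,0]-553,W[...,1]-185)<130)&(np.hypot(W[...,0]-553,W[...,1]-185)>70)
    n,l,st,ce=cv2.connectedComponentsWithStats(g.astype(np.uint8))
    for i in range(1,n):
        if st[i,4]>30: print(cam,"grey top",st[i,4],W[l==i].mean(0).round(1))
E
```

```text
clock: 18.65
position: [553.6, 186.4, 270.6]
orientation: [-0.0, 1.0, 0.0, 0.001]
ft_force: [-0.0, 0.7, -0.4]
width: 68.2
clock: 19.65
position: [553.9, -94.6, 268.9]
orientation: [-0.0, 1.0, -0.001, 0.0]
ft_force: [-0.5, 0.7, -0.7]
width: 68.4
top cam at [ 520.3   15.5 1700.2]
scene cam at [1152.8 -818.6 1326. ]
{'clock': np.float64(19.65), 'q': array([-0.35 ,  0.009,  1.818,  0.   ,  1.314, -0.348]), 'position': array([553.897, -94.596, 268.887]), 'orientation': array([-0.   ,  1.   , -0.001,  0.   ]), 'ft_force': array([-0.484,  0.688, -0.692]), 'width': np.float64(68.359)}
top13.npz [233 255  22   7 126] ((552.1710815429688, 184.75086975097656), (57.05345153808594, 16.320215225219727), 88.98748016357422) z 148.0 mean [552.5 184.5 148.3]
scene13.npz [327 160  16  16  99] ((556.8614501953125, 180.07431030273438), (62.26458740234375, 17.309236526489258), 87.64559173583984) z 146.1 mean [555.6 181.5 146.2]
top0.npz [237 249  15  19 127] ((552.4442749023438, 185.1768798828125), (18.252456665039062, 55.121891021728516), 59.549800872802734) z 148.1 mean [552.5 185.  148.2]
scene0.npz [328 159  14  17 110] ((555.0697631835938, 178.48062133789062), (20.34320640563965, 62.03363037109375), 58.277008056640625) z 146.1 mean [555.4 180.2 146.3]
top 107 [551.3  84.6  92.4]
top 134 [465.6 234.2  92.4]
top 112 [466.  134.2  92.1]
top pink top 153 [551.9 284.1 138. ]
top grey top 153 [638.7 135.2 138.3]
top grey top 156 [639.3 235.1 138. ]
scene 115 [469.6 230.9  90.3]
scene 65 [476.1 135.4  89.8]
scene 130 [555.6  81.2  89.8]
scene pink top 119 [554.8 280.4 135.7]
scene grey top 124 [641.1 231.7 135.9]
scene grey top 143 [640.5 131.7 135.9]
```

View pics/top13c.png

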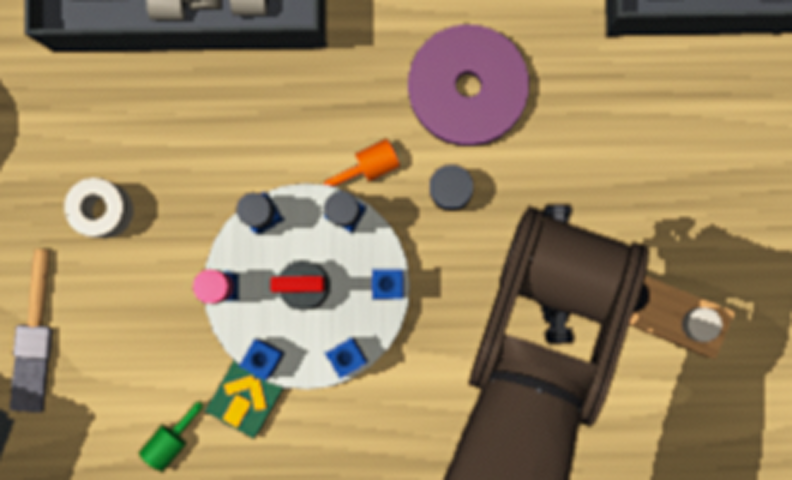

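View pics/scene13.png

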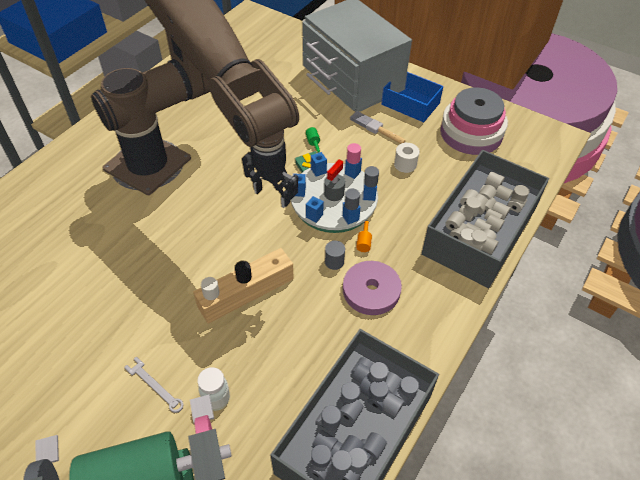

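Pink sits at crop (211,286) with its top as high as the grey points (138.0 against 138.0 and 138.3 mm). An empty pocket stands at the arrow (262,357), and the bystanders are unmoved. Handing in.

```bash
python3 -c "
from plant import ctrl
print(ctrl.hand_in())"
```

```text
the job is handed in; nothing more can be done
None
```

The pink point is seated, shank down, in the pocket that stood at the arrow. I lowered it until it touched, at about 5 N, and then released it. I then turned the carousel one click clockwise by its red bar, let go and moved the arm clear. The job was handed in at about 20 s.

**Last checks:**
- **Seating:** the pink head's top measures the same height as the grey ones (138.0 mm against 138.0 and 138.3 mm).
- **Turn:** the bar turned from about 59° to 88–89°, wrapping every 90°. The blocks sit on the click positions to within about 1 mm, and the next empty pocket stands at the arrow.
- **Surroundings:** the white and black points are still in the rack, and the listed bystanders show no movement in the pictures.

**Disagreements:**
- The scene camera disagreed with the top and wrist cameras by a few mm, so I placed the point mainly by the top and wrist views.
- The orange and green look-alikes stood at the start but had toppled onto the bench by 5.7 s. The arm had not been near them, and I left them where they lay. They did not move again afterwards.

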